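Gauge a piece of chocolate bark with coaxial coarse and fine knobs

ROBOT

A 6-joint arm with a two-finger parallel gripper is mounted at the origin on a cart in front of the work surface, level with it; the furniture and walls round the work are solid. World frame = base frame: x ahead of the robot, y to its left, z up, the work surface at z = 0. Lengths are in m, angles in rad, forces in N, time in s.
With the tool pointing down it reaches from about 0.35 to 0.975 m from the base axis. Payload 4.9 kg.
Tool frame: the origin (TCP) lies on the centre line of the jaws, within the pads' length; the fingertips stand 22 mm ahead of it and the grasp point (between the pads) lies 3 mm ahead of it (manip.tcp_to_tips is the distance from the TCP to the fingertips, in m); z points along the fingers, x is the direction in which the jaws open and shut, and the axes are right-handed (so a half turn about z gives the same grasp; the last joint's range is limited). The gripper opens to 85 mm and grips with 20 to 120 N. Pads are 22 mm wide; open, the fingers measure 114 mm over their backs; the gripper's body (76 mm by 85 mm) begins 54 mm behind the grasp point. The pads swing forward as they close: fully open they stand 13 mm farther back than shut.
Start: joints at [-1.34, 0.053, 1.613, -0, 1.476, -0.119], TCP at [0.214, -0.587, 0.253] pointing down, gripper open.
Joint ranges: [-3.01, 3.01], [-1.01, 2.22], [0.06, 2.58], [-1.02, 4.17], [0.09, 2.62], [-3.14, 3.14]. Speed limits (rad/s): [2.57, 2.57, 3.14, 3.14, 3.14, 3.14].

INTERFACE

Orientations are given as a unit quaternion [w, x, y, z].
In Python, from plant import manip gives the robot as it stands.
- The arm moves only by the shell command python3 -m pendant 'ROWS'. ROWS is a JSON object of lists of equal length, an entry for each row: "linear": the shift along the tool's x, y, z in cm, a list of three; "rotation": the turn, a rotation vector about the tool's x, y, z in degrees, a list of three; "grip": the closure, from 0 (fully open) to 1 (shut). A call has exactly 10 rows; each row is the pose to reach, as a shift and turn from the pose commanded when the call began, along the tool's axes at that moment; what a row does not reach only later rows make up. A row lasts 1/12 s, in which the tool goes at most 41.7 mm and 7.16 degrees, less where a joint would pass 70% of its speed; a pose out of reach is approached as far as the arm can. A call with a gripper value outside its range is refused whole. The fingers move at their own pace and stop on an object; the grip force is fixed at half the most. Time passes only in rows, so rows that repeat a pose let the fingers close, or fill a call up. It gives the time, the measured TCP pose, the force and the opening at its end, in the units of the state.
- manip.state(): the state, without advancing time (a new reading comes with each control period).
- manip.grab_frame(name): name is "side" or "top" or "wrist"; returns the picture (480x640x3 uint8, red, green, blue); there is no depth.
- manip.calibration(name): a dict with "fx", "fy", "cx", "cy" (pixels), "cam_to_world" (4x4, takes a point from camera to world coordinates). Camera axes: x right, y up, looking along -z (the intrinsics and any distortion apply to the point x, -y, -z); pixel columns grow to the right and rows downward; lengths in m; the calibration is good to about 2 mm. A picture is of the moment at which its call begins: read the wrist's pose just before it. calibration takes no time and is no camera call; for the wrist camera it gives the pose at the moment of the call.
- manip.job_done(): hands the job in, once; it reports no verdict.
The state is a dict: "time": time; "joint_pos": joint angles; "joint_vel": joint speeds; "joint_efforts": joint torques, N m; "tool_pos": TCP position; "tool_rot": TCP orientation; "contact_force": force on the tool from outside, world axes, zero at the start; "ft_torque": the same for the moment, N m; "gripper_width": opening from 0.0 (shut) to 1.0 (fully open).
Only numpy, scipy, OpenCV 4.12 (cv2) and the standard library are available. Lean on these libraries where they do the work, as an engineer would, in place of code of your own. Each camera call takes 0.05 s, during which the arm holds its last target. There are 200 camera calls.

TASK

Measure the piece of chocolate bark in the bench thickness gauge: first turn only the wide outer ring clockwise until its white line meets the black index line on the flange, then turn only the small inner knob clockwise until the foot below holds the bark snugly, at about 10 N, without ever cracking it. The knob that you are not turning must stay where it is; let go at the end and leave the bark and the things around in place.

Things in the scene. Friction and masses are not known exactly. Their poses are not given: they have to be found in the camera images.
- gauge: bench thickness gauge, a grey C-shaped frame bolted to the table, 165 x 110 mm base, 104 mm high to its flange; origin on the table under the vertical axis that knobs, foot and anvil share; the throat opens to its -x, a column stands at +x. The black index line lies on the flange on the -x side of the axis
- outer_grip (a point): centre of the outer coarse ring, half-way up it: a black fluted ring, 60 mm in diameter, 22 mm high, on the vertical axis; under it is a free gap of 19 mm round a 34 mm neck; the inner knob stands up to 57 mm above this point
- outer_ring (a joint): angle of the outer ring, rad; grows clockwise from above; 0 = white line at the index line (that is what is asked, within 0.1); starts 0.6 to 1.1 short of it. Each rad lowers foot and inner knob together by 12 mm, without turning the knob. Turns stiffly (0.32 N m) and stays where it is left
- inner_grip (a point): point on the axis in the inner fine knob, where to grip: an aluminium knob, 26 mm in diameter, 30 mm high; this point is 10 mm below its top. It stands 7 to 13 mm higher at the start than with the ring at its line, where the point is 23 mm above the ring's top face; the fingertips must not rub on the ring
- inner_knob (a joint): angle of the inner knob, rad; grows clockwise from above; starts within 0.08 of 0 (its black line towards the gauge's -x); each rad lowers the foot 6 mm. It takes about 0.15 N m to turn freely, plus 0.006 N m for each newton the foot presses; it stays where it is left. With the ring at its line the foot meets the bark at 0.35 to 1.15: its stem's length differs unseen, so feel for it
- anvil: steel disc, 48 mm in diameter, 8 mm high, on the gauge's base below the foot; origin at the centre of its underside. The foot, an 18 mm steel disc on a stiff spring, comes down on its centre; once it touches the bark its force grows by roughly 30 N for each rad of inner knob
- bark_center (a point): centre of the piece of bark to be measured, about 50 x 47 x 12 mm, lying on the anvil
- bark: the same piece of bark; origin at its underside; cracks if pressed with more than 22 N
- bark_next: bystander: another piece of bark lying on the table before the gauge; origin at its underside
- bark_done: bystander: another piece of bark on the table on the left; origin at its underside
- cup: bystander: small steel cup, 64 mm wide, 34 mm high, on the table to the right of the gauge; origin at its underside
Not all that is in view belongs to the job. What is shaped like the bark but turquoise or yellow is not meant.

How it is judged:
On the way, in this order (a step that is already met when the one before it is completed fails the run):
1. outer ring turned to the index line (within 0.1 rad) with the inner knob not turned (still within 0.2 rad of 0) and the bark not yet pressed (value of joint outer_ring between -0.1 and 0.1 rad and value of joint inner_knob between -0.2 and 0.2 rad and contact force between anvil and bark below 3 N), for 0.2 s.
2. inner knob turned until the foot presses the bark on the anvil with more than 5 N, the outer ring still at its line (contact force between anvil and bark above 5 N and value of joint outer_ring between -0.1 and 0.1 rad), for 0.2 s.
At the end, for the whole second after the job is handed in: The outer ring stands within 0.1 rad of its index line, and the inner knob has been turned so that the foot holds the bark at rest on the anvil (within 12 mm of its centre) with 5 to 17 N (all of step 2 and contact force between anvil and bark below 17 N and horizontal distance between bark and anvil below 0.012 m and linear speed of bark below 0.02 m/s); the robot touches nothing.
It fails at once if the bark is pressed with more than 22 N (it cracks) (contact force between anvil and bark above 22 N).
It fails at once if a bystander is moved by more than 20 mm (distance of any of bark_next, bark_done, cup from where it was at the start of the episode above 0.02 m).
It also fails if it takes over 64 s, if anything falls off the work surface, if the arm or the gripper's body presses on something with over 40 N, if the wrist force passes 120 N, or if a joint passes its speed limit or range.

## Working session

There is one attempt and no reset: what is moved stays moved. The work goes in short steps, Python scripts to look and compute and a shell command to move; the robot and the scene stay as the last step left them, time stands still between calls to the robot, and variables do not carry over. Pictures are saved under pics/ and viewed, about 8 in all and at most 12, crops included, and the job is handed in when it is done.

```bash
mkdir -p pics; ls; python3 - <<'E'
from plant import manip
import cv2,numpy as np
print(manip.state())
for n in("top","side"):
    c=manip.calibration(n);print(n,c)
    cv2.imwrite(f"pics/{n}0.png",manip.grab_frame(n)[:,:,::-1])
print(manip.tcp_to_tips)
E
```

```text
pics
{'time': 0.0, 'joint_pos': array([-1.33999377e+00,  5.33458157e-02,  1.61431100e+00,  1.63215431e-05,
        1.47599573e+00, -1.19002165e-01]), 'joint_vel': array([ 4.07123472e-04, -9.96856234e-05, -7.71379990e-04,  1.92949459e-04,
       -8.24051535e-04,  9.91418982e-04]), 'joint_efforts': array([-1.48483417e-03, -3.93678546e+01, -3.70178175e+01, -2.06698837e-04,
        7.05939470e-03,  6.99584710e-07]), 'tool_pos': array([ 0.2140651 , -0.58657649,  0.25205967]), 'tool_rot': array([-6.92509635e-04,  8.19363006e-01, -5.73274109e-01, -7.62419167e-04]), 'contact_force': array([ 0.08955468,  0.54446384, -0.21845896]), 'ft_torque': array([-0.02032033,  0.00969918, -0.00451174]), 'gripper_width': 1.0012036226082357}
top {'fx': 591.645308964684, 'fy': 591.645308964684, 'cx': 327.0683123127757, 'cy': 236.27399683907038, 'cam_to_world': array([[-0.00523742,  0.99467198, -0.10295739,  0.42481845],
       [-0.99990914, -0.00648808, -0.01181622, -0.01430391],
       [-0.01242126,  0.10288614,  0.99461558,  1.00383259],
       [ 0.        ,  0.        ,  0.        ,  1.        ]])}
side {'fx': 521.6220192097578, 'fy': 521.6220192097578, 'cx': 319.8046544298653, 'cy': 232.68243693319053, 'cam_to_world': array([[-0.99977125,  0.01823839, -0.01117207,  0.50177662],
       [-0.01845576, -0.47166549,  0.8815844 ,  0.75069961],
       [ 0.0108092 ,  0.88158892,  0.47189419,  0.53984374],
       [ 0.        ,  0.        ,  0.        ,  1.        ]])}
0.022
```

View pics/top0.png

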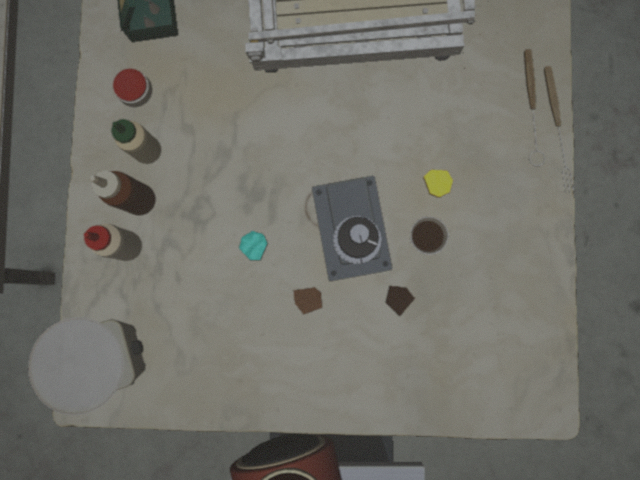

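View pics/side0.png

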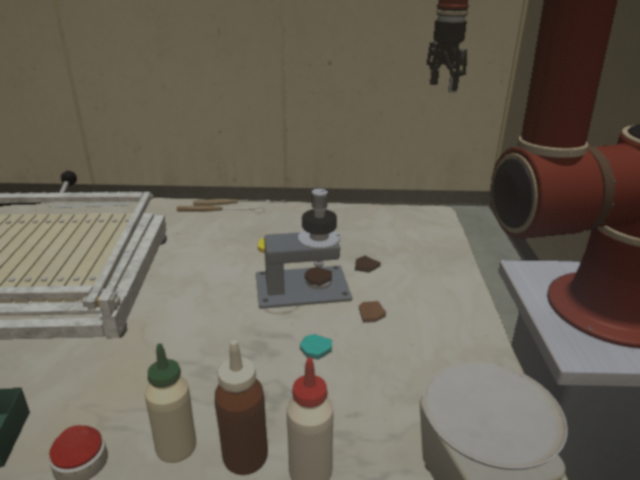

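The top view shows the gauge at about (357,237) with its throat towards the robot. The brown pieces at (308,300) and (400,299) are bystanders, as is the cup at (429,235). The turquoise and yellow pieces are decoys. The bark to measure lies under the foot, at side (319,276). I'll enlarge the gauge in both views.

```bash
python3 - <<'E'
import cv2,numpy as np
t=cv2.imread("pics/top0.png")[170:290,300:400];s=cv2.imread("pics/side0.png")[180:310,250:360]
r=lambda i:cv2.resize(i,(400,480),interpolation=cv2.INTER_CUBIC)
t=cv2.convertScaleAbs(r(t),alpha=1.5);s=cv2.convertScaleAbs(cv2.resize(s,(400,473),interpolation=cv2.INTER_CUBIC),alpha=1.6)
s=cv2.copyMakeBorder(s,0,7,0,0,0)
cv2.imwrite("pics/c1.png",np.hstack([t,s]))
E
```

```text
(no output)
```

View pics/c1.png

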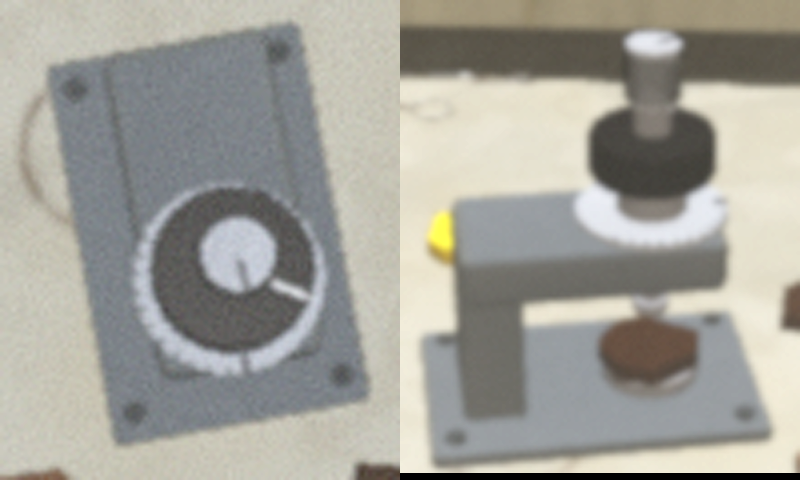

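The crop shows the ring top centre at about (233,268), its white line ending at (310,300), the knob top at (238,254), the index line at (243,362), and the base corners. Next I'll back-project these.

```bash
cat > h.py <<'E'
from plant import manip
import numpy as np
def bp(n,u,v,z,c=None):
    c=c or manip.calibration(n);T=c["cam_to_world"]
    d=T[:3,:3]@np.array([(u-c["cx"])/c["fx"],-(v-c["cy"])/c["fy"],-1]);o=T[:3,3]
    return o+d*(z-o[2])/d[2]
E
python3 - <<'E'
from h import *
f=lambda u,v,z:bp("top",300+u/4,170+v/4,z)
g=lambda u,v,z:bp("side",250+(u-400)*110/400,180+v*110/400,z)
B=[f(*p,.008) for p in((50,68),(297,22),(367,397),(117,443))]
for p in B:print("base",p)
print([np.linalg.norm(B[i]-B[i-1]) for i in range(4)])
e=(B[0]-B[3]+B[1]-B[2]);yaw=np.arctan2(e[1],e[0]);print("yaw",yaw,np.degrees(yaw))
R=f(233,268,.145);K=f(238,254,.188);print("ring",R,"knob",K)
print("ring r",[np.linalg.norm(f(*p,.145)-R) for p in((152,268),(315,268),(233,187),(233,350))])
I=f(243,362,.104);print("index",I)
for nm,a,b in(("line",f(310,300,.145),f(275,283,.145)),):
    for q in(a,b): d=q-R;print(nm,np.linalg.norm(d),"cw offset needed",(np.arctan2(d[1],d[0])-(yaw-np.pi)+np.pi)%(2*np.pi)-np.pi)
d=I-R;print("index ang err",(np.arctan2(d[1],d[0])-(yaw-np.pi)+np.pi)%(2*np.pi)-np.pi)
print("side ring ctr", g(652,137,.145),"knob",g(654,43,.188))
E
```

```text
base [0.61264748 0.02196061 0.008     ]
base [ 0.63177463 -0.08364514  0.008     ]
base [ 0.47148876 -0.11087149  0.008     ]
base [ 0.45279922 -0.00574353  0.008     ]
[np.float64(0.16223127716526348), np.float64(0.10732391848739305), np.float64(0.16258177422597), np.float64(0.10677634247669823)]
yaw 0.16993107942109906 9.736333658931372
ring [ 0.51235929 -0.0495705   0.145     ] knob [ 0.51284144 -0.04958834  0.188     ]
ring r [np.float64(0.02952634489556605), np.float64(0.029865188176213538), np.float64(0.029790285358906654), np.float64(0.029944133613759735)]
index [ 0.48057148 -0.05467276  0.104     ]
line 0.030309030993484098 cw offset needed 0.997820758999385
line 0.016225098348043195 cw offset needed 1.0490260673864764
index ang err -0.010778737496428992
side ring ctr [ 0.51297453 -0.04080519  0.145     ] knob [ 0.5127062  -0.05155148  0.188     ]
```

Two independent points agree on the axis at about (0.5125, -0.0497). Yaw is 9.7° and the ring is about 1.0 rad short, which puts the knob top near z 0.190. I'll compute the approach next.

```bash
cat >> h.py <<'E'
from scipy.spatial.transform import Rotation as Ro
def go(p,ang=None):
    s=manip.state();q=s["tool_rot"];R=Ro.from_quat(q[[1,2,3,0]]);M=R.as_matrix()
    print("t",s["time"],"pos",s["tool_pos"].round(4),"ang",np.degrees(np.arctan2(M[1,0],M[0,0])).round(2),"F",s["contact_force"].round(2),"T",s["ft_torque"].round(3),"w",s["gripper_width"].round(3),"j6",s["joint_pos"][5].round(3))
    print("lin cm",(M.T@(np.array(p)-s["tool_pos"])*100).round(2))
    if ang is not None:
        a=np.radians(ang);D=np.array([[np.cos(a),np.sin(a),0],[np.sin(a),-np.cos(a),0],[0,0,-1]])
        print("rot deg",np.degrees(Ro.from_matrix(M.T@D).as_rotvec()).round(2))
A=[.5125,-.0497]
E
python3 -c "
from h import *
go(A+[.25],-10)"
```

```text
Traceback (most recent call last):
  File "h.py", line 10, in go
    print("t",s["time"],"pos",s["tool_pos"].round(4),"ang",np.degrees(np.arctan2(M[1,0],M[0,0])).round(2),"F",s["contact_force"].round(2),"T",s["ft_torque"].round(3),"w",s["gripper_width"].round(3),"j6",s["joint_pos"][5].round(3))
                                                                                                                                                                          ^^^^^^^^^^^^^^^^^^^^^^^^
AttributeError: 'float' object has no attribute 'round'
```

```bash
sed -i 's/s\["gripper_width"\].round(3)/round(s["gripper_width"],3)/' h.py
python3 -c "
from h import *
go(A+[.25],-10)"
```

```text
t 0.1 pos [ 0.2141 -0.5866  0.2522] ang -69.96 F [-0.05  0.05  0.43] T [-0.02  -0.01   0.007] w 1.001 j6 -0.119
lin cm [-40.22 -46.44   0.3 ]
rot deg [ -0.07   0.09 -59.96]
```

```bash
python3 -m pendant '{"linear":[[-2.6,-3,0],[-5.2,-6,0],[-7.8,-9,0],[-10.4,-12,0],[-13,-15,0],[-15.6,-18,0],[-18.2,-21,0],[-20.8,-24,0],[-23.4,-27,0],[-26,-30,0]],"rotation":[[0,0,-4],[0,0,-8],[0,0,-12],[0,0,-16],[0,0,-20],[0,0,-24],[0,0,-28],[0,0,-32],[0,0,-36],[0,0,-40]],"grip":[0,0,0,0,0,0,0,0,0,0]}'; python3 -c "
from h import *
go(A+[.25],-10)"
```

```text
time: 0.93
tool_pos: [0.4072, -0.2381, 0.253]
tool_rot: [-0.0, 0.966, -0.257, -0.0]
contact_force: [0.6, 0.6, -0.2]
gripper_width: 1.006
t 0.9333 pos [ 0.4072 -0.2381  0.253 ] ang -29.78 F [ 0.6   0.63 -0.2 ] T [-0.02  -0.025  0.018] w 1.006 j6 -0.167
lin cm [ -0.22 -21.58   0.3 ]
rot deg [-1.000e-02  1.000e-02 -1.978e+01]
```

```bash
python3 -m pendant '{"linear":[[0,-3,0],[0,-6,0.1],[0,-9,0.1],[0,-12,0.1],[0,-15,0.2],[0,-18,0.2],[-0.1,-20,0.3],[-0.2,-21.6,0.3],[-0.2,-21.6,0.3],[-0.2,-21.6,0.3]],"rotation":[[0,0,-3],[0,0,-6],[0,0,-9],[0,0,-12],[0,0,-15],[0,0,-18],[0,0,-19.8],[0,0,-19.8],[0,0,-19.8],[0,0,-19.8]],"grip":[0,0,0,0,0,0,0,0,0,0]}'; python3 -c "
from h import *
import cv2
go(A+[.142],-10)
c=manip.calibration('wrist');im=manip.grab_frame('wrist')
print(c)
cv2.imwrite('pics/w1.png',im[:,:,::-1])"
```

```text
time: 1.77
tool_pos: [0.5128, -0.0514, 0.2497]
tool_rot: [0.0, 0.996, -0.088, -0.001]
contact_force: [-0.1, -0.1, 0.4]
gripper_width: 0.999
t 1.7667 pos [ 0.5128 -0.0514  0.2497] ang -10.07 F [-0.14 -0.07  0.44] T [-0.02   0.044  0.026] w 0.999 j6 -0.068
lin cm [-0.05 -0.17 10.77]
rot deg [ 0.02  0.07 -0.07]
{'fx': 333.8455530778873, 'fy': 333.8455530778873, 'cx': 322.59918663727177, 'cy': 241.21250273357688, 'cam_to_world': array([[ 0.98456293,  0.16823953,  0.04828348,  0.52529765],
       [-0.17502416,  0.94875549,  0.26311513,  0.0144599 ],
       [-0.00154285, -0.26750418,  0.96355546,  0.36990589],
       [ 0.        ,  0.        ,  0.        ,  1.        ]])}
```

View pics/w1.png

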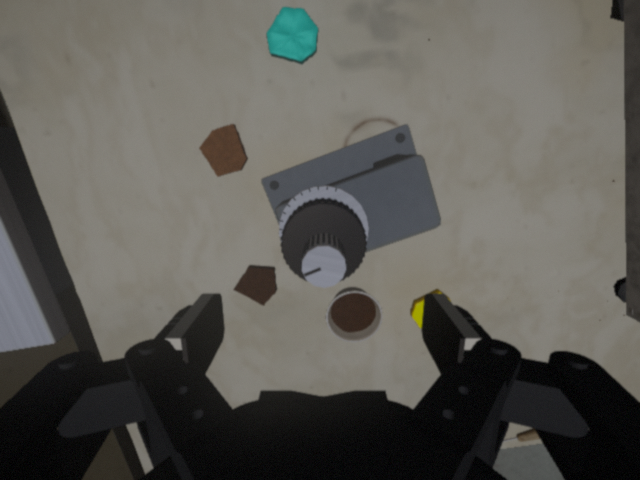

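The wrist view shows the knob top at about (323,267) and the ring top centre at about (324,241). The jaws straddle the gauge. I'll check the axis against this view.

```bash
python3 - <<'E'
from h import *
for z in(.186,.19):print("knob",z,bp("wrist",323,267,z))
print("ring",bp("wrist",324,241,.145), "L",bp("wrist",281,241,.145),"R",bp("wrist",367,241,.145))
print(bp("wrist",324,283,.145))
go(A+[.142],-10)
E
```

```text
knob 0.186 [ 0.51344132 -0.05186316  0.186     ]
knob 0.19 [ 0.51369706 -0.05043498  0.19      ]
ring [ 0.51490109 -0.04763921  0.145     ] L [ 0.48529031 -0.04234912  0.145     ] R [ 0.54450168 -0.05292748  0.145     ]
[ 0.50937012 -0.07873585  0.145     ]
t 1.8167 pos [ 0.5127 -0.0521  0.2499] ang -10.14 F [-0.7  -0.62  0.06] T [ 0.03  -0.009 -0.081] w 0.999 j6 -0.068
lin cm [-0.05 -0.23 10.79]
rot deg [ 0.03  0.05 -0.14]
```

Axis confirmed to about 1-2 mm. Descending around the ring.

```bash
python3 -m pendant '{"linear":[[0,-0.2,2],[0,-0.2,4],[0,-0.2,6],[0,-0.2,7.5],[0,-0.2,8.5],[0,-0.2,9.3],[0,-0.2,10],[0,-0.2,10.4],[0,-0.2,10.7],[0,-0.2,10.7]],"rotation":[[0,0,0],[0,0,0],[0,0,0],[0,0,0],[0,0,0],[0,0,0],[0,0,0],[0,0,0],[0,0,0],[0,0,0]],"grip":[0,0,0,0,0,0,0,0,0,0]}'; python3 -c "
from h import *
go(A+[.142],-10)"
```

```text
time: 2.65
tool_pos: [0.5134, -0.05, 0.1432]
tool_rot: [0.0, 0.996, -0.089, -0.0]
contact_force: [0.4, 0.5, 0.0]
gripper_width: 1.001
t 2.65 pos [ 0.5134 -0.05    0.1432] ang -10.16 F [0.41 0.46 0.01] T [ 0.04  -0.002  0.012] w 1.001 j6 -0.064
lin cm [-0.1  -0.02  0.12]
rot deg [ 0.    0.   -0.16]
```

```bash
python3 -m pendant '{"linear":[[0,0,0.1],[0,0,0.1],[0,0,0.1],[0,0,0.1],[0,0,0.1],[0,0,0.1],[0,0,0.1],[0,0,0.1],[0,0,0.1],[0,0,0.1]],"rotation":[[0,0,0],[0,0,0],[0,0,0],[0,0,0],[0,0,0],[0,0,0],[0,0,0],[0,0,0],[0,0,0],[0,0,0]],"grip":[0.2,0.3,0.4,0.6,0.7,0.7,0.7,0.7,0.7,0.7]}'; python3 -c "
from h import *
import cv2
go(A+[.142],-10)
a=manip.grab_frame('wrist');b=manip.grab_frame('side')[150:310,240:400]
b=cv2.resize(b,(480,480))
cv2.imwrite('pics/w2.png',cv2.resize(np.hstack([a,b]),(800,343))[:,:,::-1])"
```

```text
time: 3.48
tool_pos: [0.5135, -0.0499, 0.1434]
tool_rot: [0.0, 0.996, -0.088, 0.0]
contact_force: [-3.4, 0.3, 5.8]
gripper_width: 0.684
t 3.4833 pos [ 0.5135 -0.0499  0.1434] ang -10.15 F [-3.35  0.29  5.84] T [ 0.106  0.68  -0.04 ] w 0.684 j6 -0.064
lin cm [-0.11 -0.01  0.14]
rot deg [ 0.01 -0.01 -0.15]
```

View pics/w2.png

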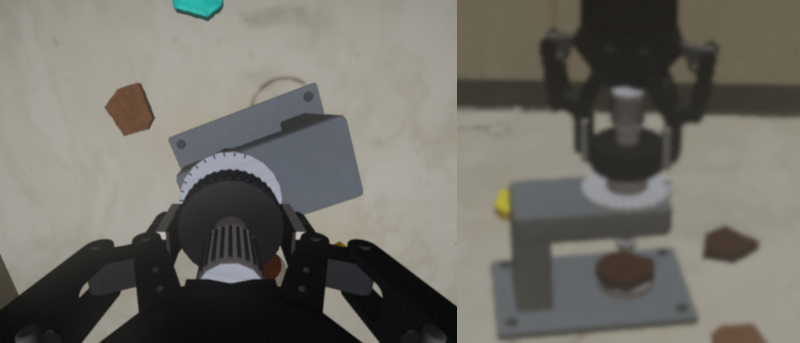

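The ring is gripped at 58 mm opening. There is 6 N of upward force and the palm is very close to the knob top, so I'll release, raise 3 mm and regrip.

```bash
python3 -m pendant '{"linear":[[0,0,0],[0,0,-0.1],[0,0,-0.3],[0,0,-0.3],[0,0,-0.3],[0,0,-0.3],[0,0,-0.3],[0,0,-0.3],[0,0,-0.3],[0,0,-0.3]],"rotation":[[0,0,0],[0,0,0],[0,0,0],[0,0,0],[0,0,0],[0,0,0],[0,0,0],[0,0,0],[0,0,0],[0,0,0]],"grip":[0.2,0.2,0.2,0.2,0.5,0.7,0.7,0.7,0.7,0.7]}'; python3 -c "
from h import *
go(A+[.142],-10)"
```

```text
time: 4.42
tool_pos: [0.5135, -0.05, 0.1463]
tool_rot: [0.0, 0.996, -0.089, -0.0]
contact_force: [-2.8, 1.7, 5.1]
gripper_width: 0.68
t 4.4167 pos [ 0.5135 -0.05    0.1463] ang -10.16 F [-2.84  1.7   5.07] T [0.12  0.557 0.019] w 0.68 j6 -0.064
lin cm [-0.11 -0.01  0.43]
rot deg [ 0.    0.   -0.16]
```

The force is the same 3 mm higher, so it comes from the closing pads and not the knob. Now I'll turn 40° slowly.

```bash
python3 -m pendant '{"linear":[[0,0,0],[0,0,0],[0,0,0],[0,0,0],[0,0,0],[0,0,0],[0,0,0],[0,0,0],[0,0,0],[0,0,0]],"rotation":[[0,0,4],[0,0,9],[0,0,14],[0,0,19],[0,0,24],[0,0,29],[0,0,34],[0,0,38],[0,0,40],[0,0,40]],"grip":[0.7,0.7,0.7,0.7,0.7,0.7,0.7,0.7,0.7,0.7]}'; python3 -c "
from h import *
import cv2
go(A+[.142],-10)
a=manip.grab_frame('wrist');b=manip.grab_frame('side')[150:310,240:400]
b=cv2.resize(b,(480,480))
cv2.imwrite('pics/w3.png',cv2.resize(np.hstack([a,b]),(800,343))[:,:,::-1])"
```

```text
time: 5.25
tool_pos: [0.5128, -0.0496, 0.1462]
tool_rot: [0.0, 0.905, -0.424, -0.001]
contact_force: [-6.2, 0.5, 8.0]
gripper_width: 0.679
t 5.25 pos [ 0.5128 -0.0496  0.1462] ang -50.23 F [-6.17  0.52  7.97] T [ 0.245  0.946 -0.276] w 0.679 j6 0.635
lin cm [-0.01  0.03  0.42]
rot deg [ 2.000e-02  1.400e-01 -4.023e+01]
```

View pics/w3.png

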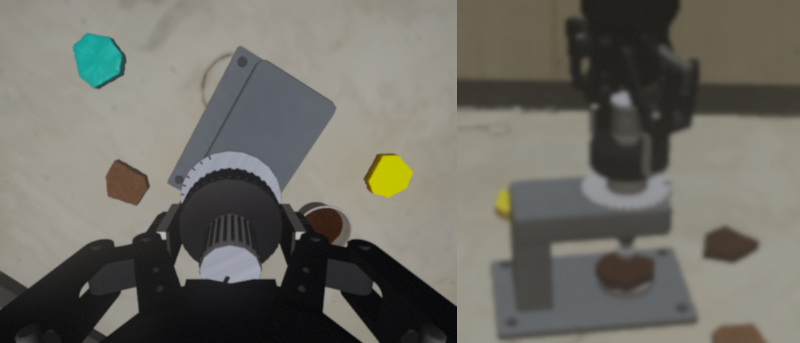

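```bash
python3 -m pendant '{"linear":[[0,0,0],[0,0,0],[0,0,0],[0,0,0],[0,0,0],[0,0,0],[0,0,0],[0,0,0],[0,0,0],[0,0,0]],"rotation":[[0,0,4],[0,0,8],[0,0,12],[0,0,15.5],[0,0,17.5],[0,0,17.5],[0,0,17.5],[0,0,17.5],[0,0,17.5],[0,0,17.5]],"grip":[0.7,0.7,0.7,0.7,0.7,0.7,0.7,0.5,0.2,0]}';  python3 -m pendant '{"linear":[[0,0,0],[0,0,0],[0,0,-2],[0,0,-4],[0,0,-7],[0,0,-10],[0,3,-11],[0,5,-11],[0,7,-11],[0,7,-11]],"rotation":[[0,0,0],[0,0,0],[0,0,0],[0,0,0],[0,0,0],[0,0,0],[0,0,0],[0,0,0],[0,0,0],[0,0,0]],"grip":[0,0,0,0,0,0,0,0,0,0]}'
python3 -c "
from h import *
import cv2
go(A+[.142],-67)
c=manip.calibration('wrist');print(c)
np.save('c4.npy',c['cam_to_world'])
a=manip.grab_frame('wrist')[:,:,::-1];cv2.imwrite('pics/w4raw.png',a);t=manip.grab_frame('top')[:,:,::-1]
cv2.imwrite('pics/top4.png',t)
# crop around ring
T=np.linalg.inv(c['cam_to_world']);p=T@np.array(A+[.145,1]);u=c['cx']+c['fx']*p[0]/-p[2];v=c['cy']-c['fy']*p[1]/-p[2];print(u,v)
x0,y0=int(u)-75,int(v)-75;x0=max(x0,0);y0=max(y0,0);print(x0,y0)
k=cv2.resize(a[y0:y0+150,x0:x0+150],(500,500),interpolation=cv2.INTER_CUBIC)
t=cv2.resize(t[180:300,300:375],(300,480),interpolation=cv2.INTER_CUBIC);t=cv2.copyMakeBorder(t,0,20,0,0,0)
cv2.imwrite('pics/w4.png',cv2.convertScaleAbs(np.hstack([k,t]),alpha=1.4))"
```

```text
time: 6.18
tool_pos: [0.5135, -0.05, 0.1452]
tool_rot: [-0.0, 0.831, -0.557, 0.0]
contact_force: [0.5, 0.1, -0.5]
gripper_width: 0.916
time: 7.02
tool_pos: [0.4471, -0.0774, 0.2557]
tool_rot: [0.0, 0.83, -0.557, 0.001]
contact_force: [0.5, 0.1, 0.1]
gripper_width: 1.0
t 7.0167 pos [ 0.4471 -0.0774  0.2557] ang -67.76 F [0.46 0.09 0.07] T [-0.025  0.024 -0.034] w 1.0 j6 0.847
lin cm [-0.1  -7.11 11.37]
rot deg [-0.   -0.07 -0.76]
{'fx': 333.8455530778873, 'fy': 333.8455530778873, 'cx': 322.59918663727177, 'cy': 241.21250273357688, 'cam_to_world': array([[ 3.78346121e-01,  8.91938850e-01,  2.47586954e-01,
         5.10190600e-01],
       [-9.25664088e-01,  3.64429745e-01,  1.01670823e-01,
        -5.25100525e-02],
       [ 4.56106758e-04, -2.67649114e-01,  9.63516343e-01,
         3.75906269e-01],
       [ 0.00000000e+00,  0.00000000e+00,  0.00000000e+00,
         1.00000000e+00]])}
319.8384410212672 143.47138453717724
244 68
```

View pics/w4.png

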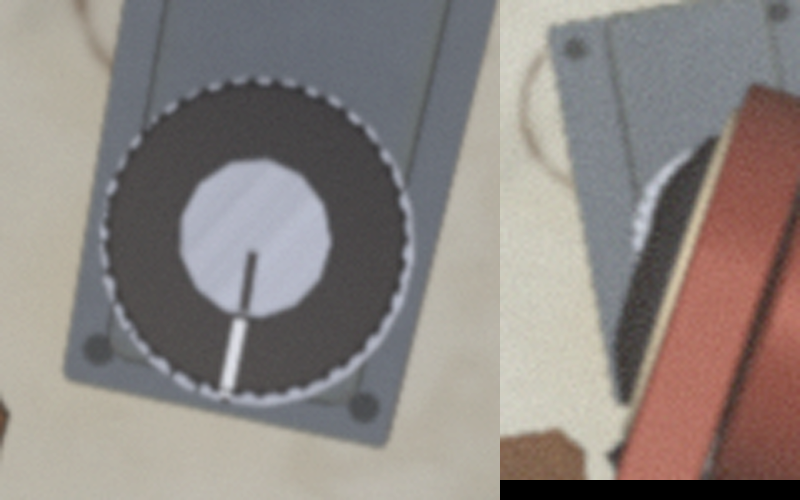

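The white line runs (240,320)→(227,390) and the knob's black line (252,254)→(244,312), both towards the gauge's -x. I'll check the angles.

```bash
python3 - <<'E'
from h import *
c=manip.calibration("wrist");c["cam_to_world"]=np.load("c4.npy")
f=lambda u,v,z:bp("",244+u*.3,68+v*.3,z,c)
w=lambda a:(a+np.pi)%(2*np.pi)-np.pi
L=lambda p:np.arctan2(p[1],p[0])
# gauge yaw from base edges in this view
e1=f(125,0,.008)-f(67,378,.008);e2=f(500,0,.008)-f(388,445,.008);fr=f(388,445,.008)-f(67,378,.008)
print("yaws",L(e1),L(e2),L(fr)+np.pi/2, np.linalg.norm(fr))
y=.17
C=f(257,240,.145);print("C",C,"r",np.linalg.norm(f(408,240,.145)-C),np.linalg.norm(f(104,240,.145)-C))
for z in(.145,):
  for p in((227,390),(240,320)):print("to go: about C",w(L(f(*p,z)-C)-y+np.pi))
  print("line dir",w(L(f(227,390,z)-f(240,320,z))-y+np.pi))
print("knob line",w(L(f(244,312,.178)-f(252,254,.178))-y+np.pi),"knob ctr",f(255,238,.178))
E
```

```text
yaws 0.18860994828996572 0.17124354919349694 0.1825190756652797 0.10785476413588645
C [ 0.51485986 -0.04964306  0.145     ] r 0.029994211657040835 0.03038786133582433
to go: about C 0.010889347330481414
to go: about C -0.001583181867252037
line dir 0.024727683504005338
knob line 0.07300351407864314 knob ctr [ 0.51436549 -0.04961489  0.178     ]
```

The ring is on its line (within about 0.02 rad) and the knob is unturned. Next I'll go to the knob with the tips well above the ring (TCP z 0.180), leaving room to follow the knob down.

```bash
python3 -m pendant '{"linear":[[0,-3,0],[0,-5.5,0],[-0.1,-7.2,0],[-0.1,-7.2,1],[-0.1,-7.2,3],[-0.1,-7.2,5],[-0.1,-7.2,6.5],[-0.1,-7.2,7.3],[-0.1,-7.2,7.5],[-0.1,-7.2,7.5]],"rotation":[[0,0,0],[0,0,0],[0,0,0],[0,0,0],[0,0,0],[0,0,0],[0,0,0],[0,0,0],[0,0,0],[0,0,0]],"grip":[0,0,0,0,0,0,0.2,0.4,0.4,0.4]}'; python3 -c "
from h import *
go([.5135,-.0498,.18])"; python3 -m pendant '{"linear":[[0,0,0],[0,0,0],[0,0,0],[0,0,0],[0,0,0],[0,0,0],[0,0,0],[0,0,0],[0,0,0],[0,0,0]],"rotation":[[0,0,0],[0,0,0],[0,0,0],[0,0,0],[0,0,0],[0,0,0],[0,0,0],[0,0,0],[0,0,0],[0,0,0]],"grip":[0.5,0.6,0.7,0.8,0.9,1,1,1,1,1]}'; python3 -c "
from h import *
import cv2
go([.5135,-.0498,.18])
b=manip.grab_frame('side')[150:310,240:400];a=manip.grab_frame('wrist')
go([.5135,-.0498,.18])
b=cv2.resize(b,(480,480))
cv2.imwrite('pics/w5.png',cv2.resize(np.hstack([a,b]),(800,343))[:,:,::-1])"
```

```text
time: 7.95
tool_pos: [0.5145, -0.0482, 0.1795]
tool_rot: [0.0, 0.831, -0.557, -0.001]
contact_force: [-0.2, -0.3, -0.3]
gripper_width: 0.601
t 7.95 pos [ 0.5145 -0.0482  0.1795] ang -67.66 F [-0.19 -0.3  -0.33] T [-0.015  0.01  -0.024] w 0.601 j6 0.943
lin cm [ 0.11  0.15 -0.05]
time: 8.78
tool_pos: [0.5156, -0.0483, 0.1819]
tool_rot: [-0.001, 0.831, -0.557, 0.001]
contact_force: [-1.5, 1.8, 5.8]
gripper_width: 0.279
t 8.7833 pos [ 0.5156 -0.0483  0.1819] ang -67.66 F [-1.52  1.81  5.77] T [ 0.196  0.188 -0.044] w 0.279 j6 0.943
lin cm [0.06 0.26 0.19]
t 8.8833 pos [ 0.5156 -0.0482  0.1819] ang -67.65 F [-0.3   1.72  6.13] T [ 0.244  0.249 -0.022] w 0.282 j6 0.943
lin cm [0.06 0.25 0.19]
```

View pics/w5.png

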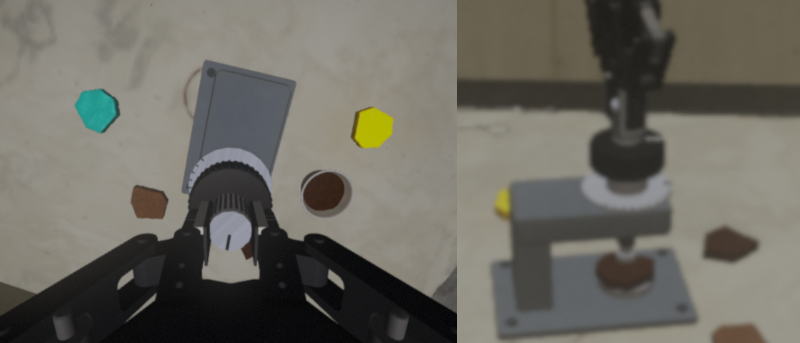

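Knob gripped at 24 mm opening, pads clear of the ring, foot still above the bark. First I'll turn 20° and take a torque baseline, following the knob down 0.1 mm per degree.

```bash
cat >> h.py <<'E'
def feel(n=5):
    r=[]
    for i in range(n):
        s=manip.state();r.append(np.r_[s["ft_torque"],s["contact_force"]]);manip.grab_frame("top")
    go([.5135,-.0498,.18]);print("mean T,F",np.mean(r,0).round(3),"sdTz",np.std([x[2] for x in r]).round(3))
E
python3 -m pendant '{"linear":[[0,0,0.02],[0,0,0.04],[0,0,0.06],[0,0,0.08],[0,0,0.1],[0.05,0,0.12],[0.05,0,0.14],[0.05,0,0.16],[0.05,0,0.18],[0.05,0,0.2]],"rotation":[[0,0,2],[0,0,4],[0,0,6],[0,0,8],[0,0,10],[0,0,12],[0,0,14],[0,0,16],[0,0,18],[0,0,20]],"grip":[1,1,1,1,1,1,1,1,1,1]}'; python3 -c "
from h import *
feel()"
```

```text
time: 9.72
tool_pos: [0.5163, -0.0489, 0.1817]
tool_rot: [-0.001, 0.721, -0.693, 0.002]
contact_force: [-3.4, 1.9, 13.5]
gripper_width: 0.282
t 9.9667 pos [ 0.5163 -0.0489  0.1818] ang -87.65 F [-3.13  1.41 12.65] T [0.354 0.668 0.043] w 0.276 j6 1.292
lin cm [0.07 0.29 0.18]
mean T,F [ 0.283  0.685  0.064 -3.544  1.51  12.686] sdTz 0.051
```

The TCP didn't follow down and the vertical force grew to 13 N. I'll look before turning further.

```bash
python3 -c "
from h import *
import cv2
b=manip.grab_frame('side')[190:300,280:360];a=manip.grab_frame('wrist')[220:400,210:430]
a=cv2.resize(a,(440,360),interpolation=cv2.INTER_CUBIC);b=cv2.resize(b,(262,360),interpolation=cv2.INTER_CUBIC)
go([.5135,-.0498,.18])
cv2.imwrite('pics/w6.png',cv2.convertScaleAbs(np.hstack([a,b])[:,:,::-1],alpha=1.6))"
```

```text
t 10.0667 pos [ 0.5163 -0.0489  0.1818] ang -87.65 F [-3.8   1.53 12.37] T [0.334 0.698 0.008] w 0.278 j6 1.292
lin cm [0.07 0.29 0.18]
```

View pics/w6.png

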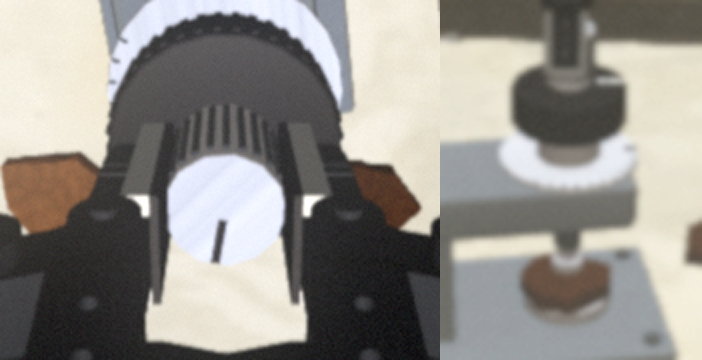

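```bash
python3 -c "
from h import *
c=manip.calibration('side');T=np.linalg.inv(c['cam_to_world'])
def pr(n,p):
    c=manip.calibration(n);T=np.linalg.inv(c['cam_to_world']);q=T@np.r_[p,1];return np.array([c['cx']+c['fx']*q[0]/-q[2],c['cy']-c['fy']*q[1]/-q[2]])
S=lambda p:(pr('side',p)-[280,190])*3.275+[440,0]
W=lambda p:(pr('wrist',p)-[210,220])*2
for z in(.145,.15,.155,.16,.165):
    print(z,'side outer finger edge',S([.5145,-.0497+.02,z]).round(),'inner',S([.5145,-.0497+.013,z]).round(),'W padL',W([.5145,-.0497+.013,z]).round(),'padR',W([.5145,-.0627,z]).round(), 'knobfar',W([.5275,-.0497,z]).round())
for z in(.168,.172,.176,.18):print(z,'knobtop W',W([.5145,-.0497,z]).round())
"
```

```text
0.145 side outer finger edge [565. 100.] inner [566.  94.] W padL [174. 141.] padR [276. 145.] knobfar [227.  95.]
0.15 side outer finger edge [565.  92.] inner [566.  85.] W padL [172. 149.] padR [277. 153.] knobfar [227. 102.]
0.155 side outer finger edge [565.  83.] inner [566.  77.] W padL [171. 158.] padR [279. 162.] knobfar [227. 109.]
0.16 side outer finger edge [566.  74.] inner [566.  68.] W padL [169. 167.] padR [281. 171.] knobfar [227. 117.]
0.165 side outer finger edge [566.  65.] inner [566.  59.] W padL [167. 177.] padR [282. 181.] knobfar [227. 126.]
0.168 knobtop W [225. 185.]
0.172 knobtop W [225. 194.]
0.176 knobtop W [225. 203.]
0.18 knobtop W [225. 213.]
```

The knob turned by about 18° but doesn't descend; only the foot does. So no following down is needed. I'll unload the vertical force and read joint 6's effort, which should be less noisy, while turning.

```bash
cat >> h.py <<'E'
def f2():
    s=manip.state();M=Ro.from_quat(s["tool_rot"][[1,2,3,0]]).as_matrix()
    print("t %.2f ang %.2f j6 %.4f eff6 %.4f Tz %.3f F %s z %.4f"%(s["time"],np.degrees(np.arctan2(M[1,0],M[0,0])),s["joint_pos"][5],s["joint_efforts"][5],s["ft_torque"][2],s["contact_force"].round(1),s["tool_pos"][2]))
E
python3 -c "
from h import *
f2()"
python3 -m pendant '{"linear":[[0,0,-0.1],[0,0,-0.2],[0,0,-0.3],[0,0,-0.4],[0,0,-0.4],[0,0,-0.4],[0,0,-0.4],[0,0,-0.4],[0,0,-0.4],[0,0,-0.4]],"rotation":[[0,0,0],[0,0,0],[0,0,0],[0,0,0],[0,0,0],[0,0,0.5],[0,0,1],[0,0,1.5],[0,0,2],[0,0,2.5]],"grip":[1,1,1,1,1,1,1,1,1,1]}'; python3 -c "
from h import *
f2();manip.grab_frame('top');f2();manip.grab_frame('top');f2()"
```

```text
t 10.07 ang -87.65 j6 1.2916 eff6 0.0139 Tz 0.008 F [-3.8  1.5 12.4] z 0.1818
time: 10.9
tool_pos: [0.5151, -0.0488, 0.1821]
tool_rot: [-0.0, -0.706, 0.708, -0.0]
contact_force: [2.9, -0.7, -1.9]
gripper_width: 0.28
t 10.90 ang -90.20 j6 1.3361 eff6 0.0597 Tz 0.151 F [ 2.9 -0.7 -1.9] z 0.1821
t 10.95 ang -90.22 j6 1.3364 eff6 0.1573 Tz 0.120 F [ 1.6 -0.5 -2.4] z 0.1820
t 11.00 ang -90.18 j6 1.3357 eff6 0.1436 Tz 0.031 F [ 3.1 -1.3 -2.1] z 0.1821
```

```bash
cat > e.py <<'E'
from h import *
r=[]
for i in range(6):
    s=manip.state();r.append([s["joint_efforts"][5],s["ft_torque"][2],s["contact_force"][2],s["joint_pos"][5]])
    if i<5:manip.grab_frame("top")
r=np.array(r);print("t %.2f"%s["time"],"eff",r[:,0].round(3),"means eff,Tz,Fz,j6",r.mean(0).round(4))
E
python3 -m pendant '{"linear":[[0,0,0],[0,0,0],[0,0,0],[0,0,0],[0,0,0],[0,0,0],[0,0,0],[0,0,0],[0,0,0],[0,0,0]],"rotation":[[0,0,0.5],[0,0,1],[0,0,1.5],[0,0,2],[0,0,2.5],[0,0,3],[0,0,3.5],[0,0,4],[0,0,4.5],[0,0,5]],"grip":[1,1,1,1,1,1,1,1,1,1]}' >/dev/null; python3 e.py
python3 -m pendant '{"linear":[[0,0,0],[0,0,0],[0,0,0],[0,0,0],[0,0,0],[0,0,0],[0,0,0],[0,0,0],[0,0,0],[0,0,0]],"rotation":[[0,0,0.5],[0,0,1],[0,0,1.5],[0,0,2],[0,0,2.5],[0,0,3],[0,0,3.5],[0,0,4],[0,0,4.5],[0,0,5]],"grip":[1,1,1,1,1,1,1,1,1,1]}' >/dev/null; python3 e.py
python3 -m pendant '{"linear":[[0,0,0],[0,0,0],[0,0,0],[0,0,0],[0,0,0],[0,0,0],[0,0,0],[0,0,0],[0,0,0],[0,0,0]],"rotation":[[0,0,0.5],[0,0,1],[0,0,1.5],[0,0,2],[0,0,2.5],[0,0,3],[0,0,3.5],[0,0,4],[0,0,4.5],[0,0,5]],"grip":[1,1,1,1,1,1,1,1,1,1]}' >/dev/null; python3 e.py
```

```text
t 12.08 eff [0.061 0.159 0.148 0.111 0.101 0.099] means eff,Tz,Fz,j6 [ 0.1133  0.1042 -4.5179  1.423 ]
t 13.17 eff [0.063 0.16  0.15  0.113 0.102 0.1  ] means eff,Tz,Fz,j6 [ 0.1146  0.107  -6.4437  1.5103]
t 14.25 eff [0.064 0.161 0.151 0.114 0.103 0.101] means eff,Tz,Fz,j6 [ 0.1156  0.1075 -7.5818  1.5975]
```

The effort is very repeatable (about 0.115 N m free). Continuing in 5° steps and watching z as well.

```bash
python3 -c "
from h import *
f2()"
python3 -m pendant '{"linear":[[0,0,0],[0,0,0.05],[0,0,0.05],[0,0,0.05],[0,0,0.05],[0,0,0.05],[0,0,0.05],[0,0,0.05],[0,0,0.05],[0,0,0.05]],"rotation":[[0,0,0.5],[0,0,1],[0,0,1.5],[0,0,2],[0,0,2.5],[0,0,3],[0,0,3.5],[0,0,4],[0,0,4.5],[0,0,5]],"grip":[1,1,1,1,1,1,1,1,1,1]}' >/dev/null; python3 e.py
python3 -m pendant '{"linear":[[0,0,0],[0,0,0.05],[0,0,0.05],[0,0,0.05],[0,0,0.05],[0,0,0.05],[0,0,0.05],[0,0,0.05],[0,0,0.05],[0,0,0.05]],"rotation":[[0,0,0.5],[0,0,1],[0,0,1.5],[0,0,2],[0,0,2.5],[0,0,3],[0,0,3.5],[0,0,4],[0,0,4.5],[0,0,5]],"grip":[1,1,1,1,1,1,1,1,1,1]}' >/dev/null; python3 e.py; python3 -c "
from h import *
f2()"
```

```text
t 14.25 ang -105.16 j6 1.5971 eff6 0.1011 Tz 0.078 F [ 2.1 -3.2 -7.6] z 0.1822
t 15.33 eff [0.066 0.163 0.154 0.117 0.107 0.104] means eff,Tz,Fz,j6 [ 0.1184  0.1151 -3.414   1.6848]
t 16.42 eff [0.068 0.165 0.158 0.122 0.109 0.107] means eff,Tz,Fz,j6 [0.1216 0.1299 4.9217 1.7721]
t 16.42 ang -115.16 j6 1.7717 eff6 0.1073 Tz 0.085 F [-1.4 -4.4  4.5] z 0.1819
```

The held effort may be insensitive because the controller creeps, so I'll cross-check by tracking the foot in the side view. It stops descending once it touches the bark.

```bash
cat > sd.py <<'E'
from h import *
import cv2,sys,glob
def shot(name,n=4):
    m=np.mean([manip.grab_frame("side")[190:300,280:360].astype(float) for _ in range(n)],0)
    np.save("s_"+name,m);return m
def big(m):
    return cv2.convertScaleAbs(cv2.resize(np.clip(m,0,255).astype(np.uint8),(262,360),interpolation=cv2.INTER_CUBIC)[:,:,::-1],alpha=1.6)
def track(a,b,x0,x1,y0,y1,p=6):
    g=lambda i:cv2.cvtColor(i,cv2.COLOR_BGR2GRAY).astype(np.float32)
    A=g(a)[y0:y1,x0:x1];B=g(b)[y0-p:y1+p,x0-3:x1+3]
    r=cv2.matchTemplate(B,A,cv2.TM_SQDIFF);_,_,l,_=cv2.minMaxLoc(r);x,y=l
    if 0<y<r.shape[0]-1:
        c=r[y-1:y+2,x];y=y+(c[0]-c[2])/(2*(c[0]-2*c[1]+c[2]))
    return x-3,round(float(y-p),2)
E
python3 - <<'E'
from sd import *
w=cv2.imread("pics/w6.png")[:,440:]
m=shot("47");b=big(m);print(f"{manip.state()['time']:.2f}")
s0=cv2.imread("pics/side0.png")[190:300,280:360][:,:,::-1].astype(float);b0=big(s0)
print("foot 20->47.5",track(w,b,110,150,228,268),"static base",track(w,b,160,240,240,300),"anvil/bark",track(w,b,85,170,285,320))
cv2.imwrite("pics/cmp.png",np.hstack([x[150:,60:200] for x in(b0,w,b)]).repeat(1,0))
i=cv2.imread("pics/cmp.png");cv2.imwrite("pics/cmp.png",cv2.resize(i,(800,int(i.shape[0]*800/i.shape[1]))))
E
```

```text
16.62
foot 20->47.5 (0, 2.1) static base (0, 0.08) anvil/bark (0, -0.06)
```

View pics/cmp.png

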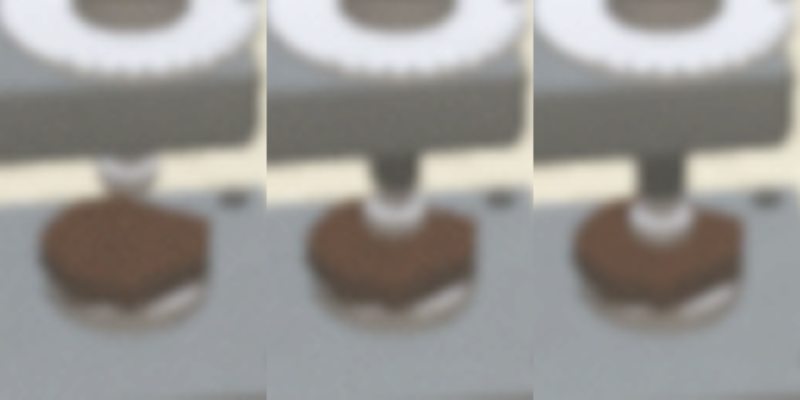

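```bash
cat >> sd.py <<'E'
def edges(b):
    p=cv2.cvtColor(b,cv2.COLOR_BGR2GRAY)[:,118:142].mean(1).astype(float);p=cv2.GaussianBlur(p[:,None],(1,5),1)[:,0]
    seg=p[225:300];k=int(seg.argmax())+225;hi=p[k];o=[]
    for d in(-1,1):
        lo=p[k-14:k].min() if d<0 else p[k:k+16].min();h=(hi+lo)/2;i=k
        while p[i]>h:i+=d
        o.append(i-d*(h-p[i])/(p[i-d]-p[i]))
    return np.round(o,2),round(hi)
E
python3 - <<'E'
from sd import *
print(edges(cv2.imread("pics/w6.png")[:,440:]),edges(big(np.load("s_47.npy"))))
E
python3 -m pendant '{"linear":[[0,0,-0.05],[0,0,-0.1],[0,0,-0.1],[0,0,-0.1],[0,0,-0.1],[0,0,-0.1],[0,0,-0.1],[0,0,-0.1],[0,0,-0.1],[0,0,-0.1]],"rotation":[[0,0,0.5],[0,0,1],[0,0,1.5],[0,0,2],[0,0,2.5],[0,0,3],[0,0,3.5],[0,0,4],[0,0,4.5],[0,0,5]],"grip":[1,1,1,1,1,1,1,1,1,1]}' >/dev/null; python3 e.py; python3 -c "
from sd import *
print(edges(big(shot('52'))));f2()"
```

```text
(array([253.8, 268.6]), 175) (array([258.18, 273.2 ]), 173)
t 17.70 eff [0.067 0.174 0.151 0.116 0.111 0.11 ] means eff,Tz,Fz,j6 [0.1214 0.1189 2.4557 1.8596]
(array([258.96, 274.25]), 176)
t 17.90 ang -120.19 j6 1.8594 eff6 0.1100 Tz 0.108 F [ 0.8 -5.   2.1] z 0.1820
```

The edge tracking works. The foot moved 4.5 px over 27.5°, as free travel predicts, and 0.9 px over the last 5°, so there is no contact yet. Continuing.

```bash
python3 -m pendant '{"linear":[[0,0,0],[0,0,0],[0,0,0],[0,0,0],[0,0,0],[0,0,0],[0,0,0],[0,0,0],[0,0,0],[0,0,0]],"rotation":[[0,0,0.5],[0,0,1],[0,0,1.5],[0,0,2],[0,0,2.5],[0,0,3],[0,0,3.5],[0,0,4],[0,0,4.5],[0,0,5]],"grip":[1,1,1,1,1,1,1,1,1,1]}' >/dev/null; python3 e.py; python3 -c "
from sd import *
print(edges(big(shot('57',6))))"
python3 -m pendant '{"linear":[[0,0,0],[0,0,0],[0,0,0],[0,0,0],[0,0,0],[0,0,0],[0,0,0],[0,0,0],[0,0,0],[0,0,0]],"rotation":[[0,0,0.5],[0,0,1],[0,0,1.5],[0,0,2],[0,0,2.5],[0,0,3],[0,0,3.5],[0,0,4],[0,0,4.5],[0,0,5]],"grip":[1,1,1,1,1,1,1,1,1,1]}' >/dev/null; python3 e.py; python3 -c "
from sd import *
print(edges(big(shot('62',6))));f2()"
```

```text
t 18.98 eff [0.074 0.181 0.158 0.123 0.117 0.117] means eff,Tz,Fz,j6 [0.1285 0.1306 2.0587 1.9468]
(array([259.48, 274.4 ]), 177)
t 20.37 eff [0.089 0.196 0.172 0.138 0.132 0.131] means eff,Tz,Fz,j6 [0.1431 0.1277 2.5709 2.034 ]
(array([259.7 , 274.63]), 175)
t 20.67 ang -130.19 j6 2.0338 eff6 0.1313 Tz 0.103 F [-0.5 -6.1  2.4] z 0.1820
```

Both checks agree on contact at about 55°: the effort now rises 0.0146 per 5° (0.0157 expected), and the foot has stopped. Force is about 3.5 N, and 10 N needs about 12° more.

```bash
python3 -m pendant '{"linear":[[0,0,0],[0,0,0],[0,0,0],[0,0,0],[0,0,0],[0,0,0],[0,0,0],[0,0,0],[0,0,0],[0,0,0]],"rotation":[[0,0,0.5],[0,0,1],[0,0,1.5],[0,0,2],[0,0,2.5],[0,0,3],[0,0,3.5],[0,0,4],[0,0,4.5],[0,0,5]],"grip":[1,1,1,1,1,1,1,1,1,1]}' >/dev/null; python3 e.py
python3 -m pendant '{"linear":[[0,0,0],[0,0,0],[0,0,0],[0,0,0],[0,0,0],[0,0,0],[0,0,0],[0,0,0],[0,0,0],[0,0,0]],"rotation":[[0,0,0.5],[0,0,1],[0,0,1.5],[0,0,2],[0,0,2.5],[0,0,3],[0,0,3.5],[0,0,4],[0,0,4.5],[0,0,5]],"grip":[1,1,1,1,1,1,1,1,1,1]}' >/dev/null; python3 e.py; python3 -c "
from sd import *
print(edges(big(shot('72',6))));f2()"
```

```text
t 21.75 eff [0.105 0.211 0.187 0.152 0.147 0.146] means eff,Tz,Fz,j6 [0.158  0.1487 2.7038 2.1213]
t 22.83 eff [0.12  0.226 0.202 0.167 0.162 0.161] means eff,Tz,Fz,j6 [0.173  0.1878 2.7839 2.2085]
(array([259.83, 275.42]), 167)
t 23.13 ang -140.19 j6 2.2083 eff6 0.1610 Tz 0.185 F [-0.9 -6.5  2.9] z 0.1821
```

```bash
python3 -m pendant '{"linear":[[0,0,0],[0,0,0],[0,0,0],[0,0,0],[0,0,0],[0,0,0],[0,0,0],[0,0,0],[0,0,0],[0,0,0]],"rotation":[[0,0,0.5],[0,0,1],[0,0,1.5],[0,0,2],[0,0,2],[0,0,2],[0,0,2],[0,0,2],[0,0,2],[0,0,2]],"grip":[1,1,1,1,1,1,1,1,1,1]}' >/dev/null; python3 e.py
python3 -m pendant '{"linear":[[0,0,0],[0,0,0],[0,0,0],[0,0,0],[0,0,0],[0,0,0],[0,0,-0.5],[0,0,-1.5],[0,0,-3],[0,0,-4.5]],"rotation":[[0,0,0],[0,0,0],[0,0,0],[0,0,0],[0,0,0],[0,0,0],[0,0,0],[0,0,0],[0,0,0],[0,0,0]],"grip":[0.8,0.6,0.4,0.3,0.3,0.3,0.3,0.3,0.3,0.3]}'
python3 -m pendant '{"linear":[[0,0,-2],[0,0,-4],[0,2,-6],[0,4,-6],[0,6,-6],[0,7,-6],[0,7,-6],[0,7,-6],[0,7,-6],[0,7,-6]],"rotation":[[0,0,0],[0,0,0],[0,0,0],[0,0,0],[0,0,0],[0,0,0],[0,0,0],[0,0,0],[0,0,0],[0,0,0]],"grip":[0.3,0.3,0.3,0.3,0.3,0.3,0.3,0.3,0.3,0.3]}'
python3 -c "
from sd import *
b=big(shot('end',6));print(edges(b))
c=manip.calibration('wrist');np.save('c9.npy',c['cam_to_world'])
a=manip.grab_frame('wrist')[:,:,::-1].copy();f2()
T=np.linalg.inv(c['cam_to_world']);p=T@np.array(A+[.145,1]);u=c['cx']+c['fx']*p[0]/-p[2];v=c['cy']-c['fy']*p[1]/-p[2]
x0,y0=max(int(u)-70,0),max(int(v)-70,0);print(x0,y0)
k=cv2.convertScaleAbs(cv2.resize(a[y0:y0+140,x0:x0+140],(490,490),interpolation=cv2.INTER_CUBIC),alpha=1.4)
cv2.imwrite('pics/end.png',np.hstack([k,cv2.copyMakeBorder(b,0,130,0,0,0)]))"
```

```text
t 24.22 eff [0.167 0.167 0.167 0.167 0.167 0.167] means eff,Tz,Fz,j6 [0.167  0.1561 3.1447 2.2432]
time: 25.05
tool_pos: [0.515, -0.0486, 0.2284]
tool_rot: [0.0, -0.324, 0.946, 0.0]
contact_force: [0.7, 0.5, -1.0]
gripper_width: 0.698
time: 25.88
tool_pos: [0.4724, 0.006, 0.2871]
tool_rot: [-0.0, -0.324, 0.946, 0.0]
contact_force: [-0.0, 0.3, -0.5]
gripper_width: 0.699
(array([259.68, 275.58]), 164)
t 26.23 ang -142.17 j6 2.3371 eff6 -0.0004 Tz -0.016 F [0.1 0.5 0.5] z 0.2872
255 77
```

View pics/end.png

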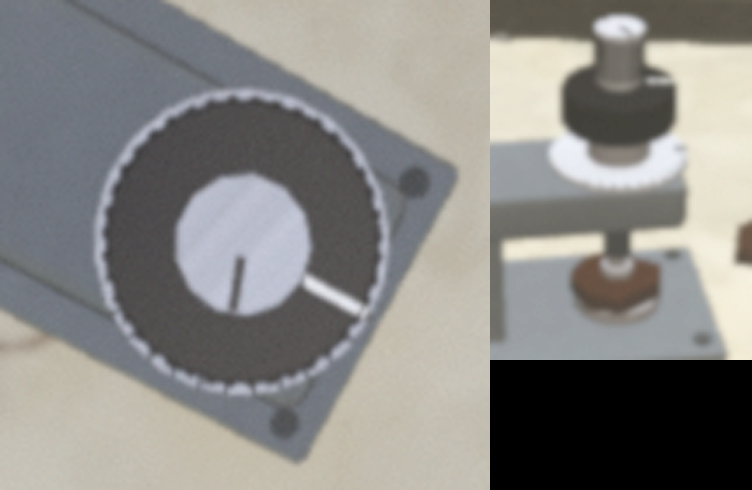

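The final view shows the white line (308,280)→(362,312) towards -x, in line with the index mark in the side view, and the knob line (241,258)→(233,308). One numeric check remains.

```bash
python3 - <<'E'
from h import *
c=manip.calibration("wrist");c["cam_to_world"]=np.load("c9.npy")
f=lambda u,v,z:bp("",255+u*140/490,77+v*140/490,z,c)
w=lambda a:(a+np.pi)%(2*np.pi)-np.pi
L=lambda p:np.arctan2(p[1],p[0])
e=f(458,170,.008)-f(302,462,.008);print("yaw front edge",L(e),L(e)+np.pi/2)
y=.172;C=f(243,242,.145)
print("ring",w(L(f(362,312,.145)-C)-y+np.pi),"dir",w(L(f(362,312,.145)-f(308,280,.145))-y+np.pi))
print("knob turned",-w(L(f(233,308,.178)-f(241,258,.178))-y+np.pi))
E
```

```text
yaw front edge -1.3853072469213599 0.1854890798735367
ring -0.026696068853297117 dir -0.029811707672682264
knob turned 1.2462840608855288
```

```bash
python3 -c "
from plant import manip
print(manip.job_done())"
```

```text
the job is handed in; nothing more can be done
None
```

I turned the outer ring about 57.5° clockwise to the index line, then turned only the inner knob until the foot held the bark at about 9–10 N. Then I let go, backed off and handed the job in after about 26 s of the 64 s. No verdict is reported.

**Last checks**
- **Ring:** the final picture puts it within about 0.03 rad of its line. Its white line still points to the index after the knob was turned.
- **Knob:** it stands at about 1.25 rad. That matches the 74.5° commanded plus a small starting offset of about −0.07 rad.
- **Contact:** I felt the foot meet the bark at about 55° of knob turn. Joint 6 effort began rising by about 0.015 N m per 5°, and in the side view the foot stopped descending.
- **Force:** it is inferred from the effort rise and the turn past contact, not measured directly. The effort gave about 8.4 N before the last 2°, and the angle gave about 9 N. The reading after that last step was taken at rest, so it doesn't compare directly.
- **Bark and surroundings:** the bark looks unmoved and whole on the anvil. I did not re-measure the bystander pieces or the cup, but nothing came near them. The robot ended clear of everything with near-zero force.

**What disagreed**
- **Knob height:** I first lowered the gripper to follow the knob, but the knob didn't seem to descend. This raised the vertical force to about 13 N, so I stopped following.
- **Torque signal:** wrist torque at rest was too noisy to use, so I relied on joint 6 effort and the side camera instead.

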